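Turn the zoom eyepiece over and park it between the cap and the T-adapter

ROBOT

A 6-joint arm with a two-finger parallel gripper is mounted at the origin on the work surface. World frame = base frame: x ahead of the robot, y to its left, z up, the work surface at z = 0. Lengths are in m, angles in rad, forces in N, time in s.
With the tool pointing down it reaches from about 0.35 to 0.95 m from the base axis. Payload 17.4 kg.
Tool frame: the origin (TCP) lies midway between the tips of the shut fingers; the grasp point (between the pads) lies 19 mm behind it; z points along the fingers, y is the line along which they close (so a half turn about z gives the same grasp; the last joint's range is limited). The gripper opens to 93 mm and grips with 3 to 60 N. Pads are 15 mm wide; open, the fingers measure 128 mm over their backs; the gripper's body (75 mm by 188 mm) begins 65 mm behind the grasp point.
Start: joints at [-1.259, 0.116, 1.442, -0, 1.584, -0.038], TCP at [0.231, -0.634, 0.219] pointing down, gripper open.
Joint ranges: [-2.83, 2.83], [-0.83, 2.19], [0.07, 2.5], [-1.14, 4.28], [0.01, 3], [-2.97, 2.97]. Speed limits (rad/s): [1.89, 1.89, 2.22, 3.14, 3.14, 3.14].

INTERFACE

Orientations are given as a unit quaternion [x, y, z, w].
In Python, from rig import arm gives the robot as it stands.
- The arm moves only by the shell command python3 -m inch 'ROWS' [FORCE]. ROWS is a JSON object of lists of equal length, an entry for each row: "linear": the shift along the tool's x, y, z in m, a list of three; "turn": the turn, a rotation vector about the tool's x, y, z in degrees, a list of three; "claw": the opening, from 0 (shut) to 1 (fully open). In form: {"linear": [[x, y, z], ...], "turn": [[ax, ay, az], ...], "claw": [claw, ...]}. A call has 1 to 12 rows; each row is the pose to reach, as a shift and turn from the pose commanded when the call began, along the tool's axes at that moment; what a row does not reach only later rows make up. A row lasts 1/12 s, in which the tool goes at most 41.7 mm and 7.16 degrees, less where a joint would pass 70% of its speed; a pose out of reach is approached as far as the arm can. A call with a gripper value outside its range is refused whole. The fingers move at their own pace and stop on an object; FORCE is the grip in N (left out, the last holds). Time passes only in rows, so rows that repeat a pose let the fingers close. It gives the time, the measured TCP pose, the force, the opening and the grip force at its end, in the units of the state.
- arm.get_obs(): the state, without advancing time (a new reading comes with each control period).
- arm.capture(name): name is "scene" or "top"; returns the picture (400x640x3 uint8, red, green, blue); there is no depth.
- arm.camera_model(name): a dict with "camera_matrix" (3x3 intrinsics, pixels), "k1" (the pictures are not rectified: a ray, as slopes to the right and down, at radius r is drawn at 1 + k1 r^2 times it, then the intrinsics apply), "xyz" and "orientation" of the camera in the world. Camera axes: x right, y down, z forward; pixel columns grow to the right and rows downward; lengths in m; the calibration is good to about 2 mm. A picture is of the moment at which its call begins. camera_model takes no time and is no camera call.
- arm.sign_off(): hands the job in; it is judged then, once.
Trained networks look in the newest picture that a camera, given by its name, has taken for a name from the list of things; names that differ only in an ending like _2 or _b are one class to them, and where a whole thing is asked for, a point or a joint stands for the part that bears it (a point fixed in the world has none). Each returns a list of dicts, best first, with "p" (0 to 1); they miss things now and then, are a little off and sometimes report something else, mostly with a low value. They report only what shows in the picture. A call takes as long as a camera call. They do not tell look-alikes from the thing itself.
- arm.look_for(camera, thing): "point" ([x, y, z] in m, in the coordinates of the camera as it stood for that picture, good to about 4 mm: the middle of the surface that is visible of it).
- arm.silhouettes(camera, thing): "region" (400x640 bool, what is visible of it).
- arm.spot_point(camera, thing): "point" ([x, y, z] in m, in the coordinates of the camera as it stood for that picture, good to about 4 mm: a listed point, or the origin of a listed thing).
The state is a dict: "time_s": time; "qpos": joint angles; "joint_velocities": joint speeds; "joint_torque": joint torques, N m; "tcp_pos": TCP position; "orientation": TCP orientation; "ft_force": force on the tool from outside, world axes, zero at the start; "ft_torque": the same for the moment, N m; "grip_width": opening from 0.0 (shut) to 1.0 (fully open); "grip_force": force on a finger pad.
Only numpy, scipy, OpenCV 4.12 (cv2) and the standard library are available. Lean on these libraries where they do the work, as an engineer would, in place of code of your own. Each camera call takes 0.05 s, during which the arm holds its last target. There are 200 camera calls.

TASK

The silver zoom eyepiece was left standing upside down on its black rubber eyecup. Lay it on its side in the blue cradle, lengthwise on its two rails, and let go; then take it again and set it gently on the bench the right way up, chrome barrel down, on the line between the orange collimation cap and the brass T-adapter and midway between them. Leave everything else where it is.

Things in the scene. Friction and masses are not known exactly. Their poses are not given: they have to be found in the camera images.
- eyepiece: silver zoom eyepiece, stepped round solid 102 mm long, 0.2-0.4 kg. Origin: centre of the eyecup's end face; z axis runs from eyecup to barrel. Black rubber eyecup 40 mm dia. (z 0-20 mm), silver body 48 dia. with two dark bands (z 20-70), chrome barrel 32 dia., flat end (z 70-102). Starts standing on the eyecup, z up; right way up means z down, origin 102 mm above the bench
- eyepiece_mid (a point): point on the eyepiece's axis 45 mm from the eyecup end, in the silver body, at the balance point; same axes as the eyepiece
- cradle: blue cradle fixed to the bench: base plate 60 x 48 x 6 mm, two parallel upright rails, each 36 mm long (along its x axis), 5 mm thick, tops 22 mm above the bench, 30 mm clear between them. Origin: centre of the underside, on the bench. The eyepiece's silver body rests on both rail tops, its axis parallel to them (either end first)
- cradle_seat (a point): point 40.5 mm above the bench over the middle of the cradle, where the axis of the silver body comes to lie; same axes as the cradle (x along the rails)
- cap: orange collimation cap, round, 44 mm dia., 24 mm high, with a small dark hole in the middle of the top; stands on the bench, origin at the centre of its underside; 60 g
- t_adapter: brass T-adapter, round, flange 44 mm dia. x 10 mm below and a 32 mm dia. tube above, 38 mm high; stands on the bench 170 to 230 mm (centre to centre) from the cap, origin at the centre of its underside; 180 g
- short_eyepiece: bystander: short black eyepiece standing on a chrome barrel, 40 mm dia., 52 mm high, origin at the underside
- filter_case: bystander: flat white case 60 x 60 x 18 mm with an amber disc on top, origin at the underside
- blower: bystander: black rubber bulb 60 mm dia. with a red nozzle, 100 mm high, origin at the underside
- driver: bystander: screwdriver 170 mm long lying on the bench along its x axis
- bin (a joint): bystander: tilt of the small steel bin on its pivot pin at the far side, rad, 0 is level
- rocker_edge (a point): bystander: edge of the black rocker switch, 34 x 24 mm, on top of the grey bench-light housing at the far side, 60 mm above the bench
Things that resemble listed ones, but are neither listed nor needed, are in the scene too. Of the things that look like the cradle, take the one that is nearest to the robot's base at the start.

How it is judged:
On the way:
1. the eyepiece lies on its side in the cradle, along the rails, let go and still (angle between eyepiece's own z axis and vertical between 1.42 and 1.72 rad and angle between the z axis of eyepiece and the x axis of cradle, either way round below 0.2 rad and horizontal distance between eyepiece_mid and cradle_seat below 0.03 m and z of eyepiece_mid in the frame of cradle_seat between -0.006 and 0.006 m and contact force between the fingers and eyepiece below 0.1 N and linear speed of eyepiece below 0.02 m/s), for 0.2 s.
At the end, for the whole second after the job is handed in: The eyepiece stands at rest and released on the bench, barrel down and upright (within 5 degrees), within 12 mm of the straight line through the centres of cap and T-adapter, and midway: its distances to the two agree within 25 mm, that is, it is off the middle by no more than 12 mm (angle between eyepiece's own z axis and vertical above 3.05 rad and height (world z) of eyepiece between 0.097 and 0.107 m and y of eyepiece in the frame of cap between -0.012 and 0.012 m and ((horizontal distance between eyepiece and cap between 0.07 and 0.1 m and horizontal distance between eyepiece and t_adapter between 0.07 and 0.1 m) or (horizontal distance between eyepiece and cap between 0.075 and 0.105 m and horizontal distance between eyepiece and t_adapter between 0.075 and 0.105 m) or (horizontal distance between eyepiece and cap between 0.08 and 0.11 m and horizontal distance between eyepiece and t_adapter between 0.08 and 0.11 m) or (horizontal distance between eyepiece and cap between 0.085 and 0.115 m and horizontal distance between eyepiece and t_adapter between 0.085 and 0.115 m) or (horizontal distance between eyepiece and cap between 0.09 and 0.12 m and horizontal distance between eyepiece and t_adapter between 0.09 and 0.12 m) or (horizontal distance between eyepiece and cap between 0.095 and 0.125 m and horizontal distance between eyepiece and t_adapter between 0.095 and 0.125 m) or (horizontal distance between eyepiece and cap between 0.1 and 0.13 m and horizontal distance between eyepiece and t_adapter between 0.1 and 0.13 m) or (horizontal distance between eyepiece and cap between 0.105 and 0.135 m and horizontal distance between eyepiece and t_adapter between 0.105 and 0.135 m) or (horizontal distance between eyepiece and cap between 0.11 and 0.14 m and horizontal distance between eyepiece and t_adapter between 0.11 and 0.14 m) or (horizontal distance between eyepiece and cap between 0.115 and 0.145 m and horizontal distance between eyepiece and t_adapter between 0.115 and 0.145 m)) and contact force between the fingers and eyepiece below 0.1 N and linear speed of eyepiece below 0.02 m/s and angular speed of eyepiece below 0.2 rad/s); the robot touches nothing.
It fails at once if the eyepiece is slammed or pressed hard (over 60 N) on the bench or cradle (contact force between eyepiece and table above 60 N or contact force between eyepiece and cradle above 60 N).
It fails at once if the orange cap or the T-adapter is shifted by more than 10 mm (distance of any of cap, t_adapter from where it was at the start of the episode above 0.01 m).
It fails at once if the short eyepiece, filter case, blower or screwdriver is shifted by more than 10 mm (distance of any of short_eyepiece, filter_case, blower, driver from where it was at the start of the episode above 0.01 m).
It fails at once if the steel bin is tilted (value of joint bin above 0.2 rad or value of joint bin below -0.2 rad).
It fails at once if the rocker switch is pressed (distance of rocker_edge from where it was at the start of the episode above 0.0015 m).
It also fails if it takes over 59 s, if anything falls off the work surface, if the arm or the gripper's body presses on something with over 40 N, if the wrist force passes 120 N, or if a joint passes its speed limit or range.

## Working session

There is one attempt and no reset: what is moved stays moved. The work goes in short steps, Python scripts to look and compute and a shell command to move; the robot and the scene stay as the last step left them, time stands still between calls to the robot, and variables do not carry over. Pictures are saved under pics/ and viewed, at most 10 in all, crops included, and the job is handed in when it is done.

```bash
ls; mkdir -p pics; cat > h.py <<'E'
import numpy as np, cv2
from scipy.spatial.transform import Rotation as R
from rig import arm
def cam2w(c,p):
    m=arm.camera_model(c); return R.from_quat(m["orientation"]).apply(p)+np.array(m["xyz"])
def pix2w(c,uv,z):
    m=arm.camera_model(c); K=np.array(m["camera_matrix"])
    d=np.array([(uv[0]-K[0,2])/K[0,0],(uv[1]-K[1,2])/K[1,1]]); s=d.copy()
    for _ in range(20): s=d/(1+m["k1"]*(s@s))
    r=R.from_quat(m["orientation"]).apply([s[0],s[1],1]); o=np.array(m["xyz"])
    return o+r*(z-o[2])/r[2]
def w2pix(c,p):
    m=arm.camera_model(c); K=np.array(m["camera_matrix"])
    q=R.from_quat(m["orientation"]).inv().apply(np.array(p)-np.array(m["xyz"])); s=q[:2]/q[2]; s=s*(1+m["k1"]*(s@s))
    return np.array([K[0,0]*s[0]+K[0,2],K[1,1]*s[1]+K[1,2]])
def save(name,img): cv2.imwrite("pics/"+name,np.ascontiguousarray(img[:,:,::-1]))
E
cat > a.py <<'E'
from h import *
np.set_printoptions(precision=4,suppress=True)
for c in ("scene","top"):
    im=arm.capture(c); save(c+"0.png",im); np.save("pics/"+c+"0.npy",im)
    m=arm.camera_model(c); print(c,m["xyz"],m["orientation"],m["camera_matrix"][0],m["k1"])
    for t in ["eyepiece","cradle","cap","t_adapter","short_eyepiece","filter_case","blower","driver","bin","rocker_edge"]:
        for d in arm.spot_point(c,t):
            w=cam2w(c,d["point"]); print(t,round(d["p"],2),w,w2pix(c,w).round())
print(arm.get_obs()["time_s"], arm.get_obs()["orientation"])
E
python3 a.py
```

```text
pics
scene [ 1.1567 -0.0739  0.9016] [ 0.7501  0.5902 -0.1911 -0.2293] [392.8706   0.     321.2862] -0.019153000259987153
eyepiece 0.87 [ 0.4565 -0.2525  0.0005] [208. 200.]
eyepiece 0.73 [ 0.7657 -0.1132  0.0649] [271. 279.]
cradle 0.73 [ 0.6499  0.1432 -0.0011] [362. 229.]
cradle 0.73 [ 0.6701 -0.3321  0.0009] [182. 274.]
cradle 0.66 [ 0.5839 -0.0502  0.004 ] [286. 222.]
cradle 0.6 [ 0.6595  0.3172 -0.002 ] [425. 219.]
cap 0.78 [0.5605 0.3045 0.0053] [408. 190.]
t_adapter 0.6 [ 0.5314  0.1189 -0.0058] [342. 197.]
short_eyepiece 0.87 [ 0.6608 -0.2266  0.0006] [224. 262.]
blower 0.56 [0.6428 0.475  0.0004] [476. 202.]
driver 0.8 [ 0.6313 -0.4144 -0.0005] [149. 268.]
driver 0.55 [ 0.6616 -0.2283  0.0012] [223. 262.]Traceback (most recent call last):
  File "a.py", line 7, in <module>
    for d in arm.spot_point(c,t):
             ~~~~~~~~~~~~~~^^^^^
ValueError: it knows: blower, cap, cradle, cradle_seat, driver, eyepiece, eyepiece_mid, filter_case, rocker_edge, short_eyepiece, t_adapter
```

```bash
sed -i 's/"bin",//; s/("scene","top")/("top",)/' a.py; python3 a.py
```

```text
top [0.3339 0.0274 1.2552] [ 0.7044 -0.6995  0.0837 -0.0865] [388.2622   0.     316.361 ] -0.03648755737777596
eyepiece 0.59 [ 0.4543 -0.251  -0.0022] [404. 267.]
cradle 0.73 [0.6471 0.1465 0.0043] [282. 208.]
cradle 0.64 [ 0.6729 -0.3324 -0.0023] [425. 202.]
cradle 0.59 [ 0.6609  0.3177 -0.001 ] [232. 204.]
cradle 0.49 [ 0.5836 -0.0494  0.0009] [341. 228.]
cap 0.69 [0.5583 0.3052 0.0011] [234. 234.]
t_adapter 0.7 [0.5306 0.1189 0.0029] [290. 243.]
t_adapter 0.57 [ 0.4246 -0.0458  0.0017] [341. 276.]
t_adapter 0.45 [ 0.6584 -0.2299 -0.0036] [395. 206.]
short_eyepiece 0.66 [ 0.422  -0.0442 -0.0014] [340. 277.]
short_eyepiece 0.63 [ 0.6607 -0.2302 -0.0003] [395. 205.]
filter_case 0.54 [ 0.4248 -0.0445  0.0005] [340. 276.]
blower 0.68 [ 0.6459  0.474  -0.0018] [185. 208.]
driver 0.69 [ 0.6278 -0.415  -0.0004] [451. 215.]
driver 0.49 [0.6424 0.4751 0.0002] [185. 209.]
rocker_edge 0.55 [ 0.6452  0.4726 -0.0001] [185. 208.]
rocker_edge 0.47 [ 0.7667 -0.118   0.0592] [363. 169.]
0.95 [ 0.9847  0.174  -0.      0.    ]
```

View pics/scene0.png

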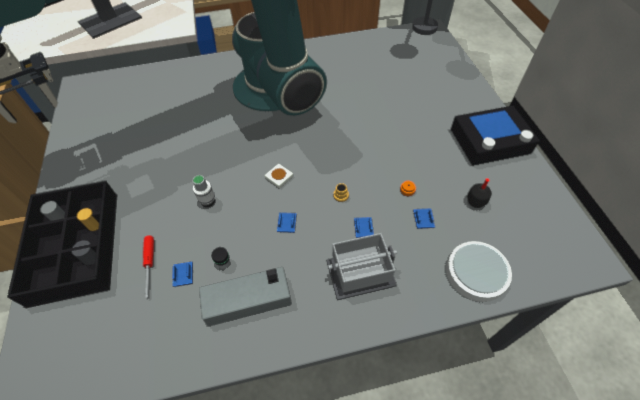

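View pics/top0.png

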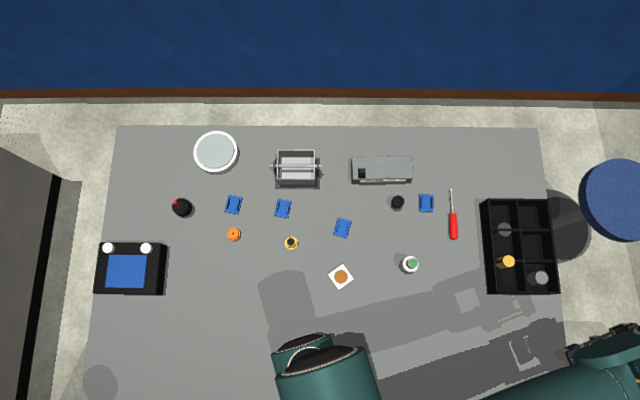

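The scene picture shows the arm at the top. The eyepiece candidates are:
- the silver piece standing at scene (204,192) / top (410,264)
- silver pieces in the black tray at scene (50,209) and (81,249)
- the short black eyepiece at (221,258)

The blue cradles are at top (342,228), (283,208), (234,204) and (426,203). The nearest to the base is top (342,228), about 0.586 m away. I'll check both choices in one close crop.

```bash
python3 - <<'E'
from h import *
a=np.load("pics/scene0.npy"); b=np.load("pics/top0.npy")
def crop(im,u,v,s=22): return cv2.resize(im[v-s:v+s,u-s:u+s],(390,390),interpolation=cv2.INTER_CUBIC)
save("crop.png",np.hstack([crop(a,204,192),crop(a,287,222)]))
for c in ("scene","top"):
  for t in ("cradle","eyepiece"):
    for d in arm.silhouettes(c,t):
        r=d["region"].astype(np.uint8); p=cv2.findNonZero(r)
        if p is None: continue
        q=p[:,0].astype(float); w=np.array([pix2w(c,x,0.006)[:2] for x in q])
        rect=cv2.minAreaRect((w*1000).astype(np.float32)); print(c,t,round(d["p"],2),len(q),q.mean(0).round(1),[np.round(x,1) for x in rect])
  for t in ("cradle_seat","eyepiece_mid"):
    for d in arm.spot_point(c,t): print(c,t,round(d["p"],2),cam2w(c,d["point"]).round(4))
E
```

```text
scene cradle 0.86 309 [363.6 226.8] [array([649.1, 148. ]), array([45.7, 56.8]), np.float64(79.3)]
scene cradle 0.8 351 [423.8 218.1] [array([662.4, 312.7]), array([49.8, 60.8]), np.float64(77.0)]
scene cradle 0.74 341 [286.3 221.9] [array([583.9, -49.7]), array([48.5, 60.7]), np.float64(72.7)]
scene cradle 0.58 468 [182.  273.8] [array([ 671.6, -330.9]), array([50. , 62.2]), np.float64(87.3)]Traceback (most recent call last):
  File "<stdin>", line 10, in <module>
  File "h.py", line 7, in pix2w
    m=arm.camera_model(c); K=np.array(m["camera_matrix"])
ValueError: time passes only in moves, steps and waits
```

View pics/crop.png

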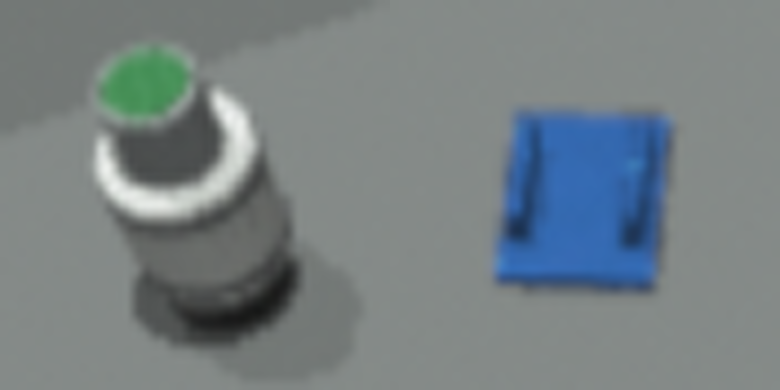

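The crop confirms the choice: a silver body on a black eyecup with the barrel (green glass) up, and a cradle whose rails run roughly along world x. The plan is to grasp it with the hand tilted 45° outward, then rotate +90° about tool y to lay it down. After regrasping, the same turn again stands it barrel down.

```bash
cat > g.py <<'E'
# usage: g.py px py pz psi theta   (grasp point goal, azimuth of tool x, tilt; degrees)
import sys, numpy as np
from scipy.spatial.transform import Rotation as R
from rig import arm
np.set_printoptions(precision=4,suppress=True)
def goal(p,psi,th):
    c,s=np.cos(np.radians(psi)),np.sin(np.radians(psi))
    r=R.from_matrix(np.array([[c,s,0],[s,-c,0],[0,0,-1]]))*R.from_euler('y',th,degrees=True)
    return np.array(p)+r.apply([0,0,.019]), r
if __name__=="__main__":
    o=arm.get_obs(); t=np.array(o["tcp_pos"]); r0=R.from_quat(o["orientation"])
    a=[float(x) for x in sys.argv[1:]]
    for i in range(0,len(a),5):
        g,r=goal(a[i:i+3],*a[i+3:i+5])
        print("lin",r0.inv().apply(g-t),"turn",(r0.inv()*r).as_rotvec(degrees=True))
    m=r0.as_matrix(); print("t",round(o["time_s"],2),"P",t-.019*m[:,2],"z",m[:,2],"x",m[:,0],"q",np.array(o["qpos"]),"grip",o["grip_width"],o["grip_force"],"F",np.array(o["ft_force"]))
E
python3 g.py 0.35 -0.5 0.30 -29 0 0.3 -0.5 0.32 -29 -45
python3 -m inch '{"linear":[[0,0,-0.04],[0,0,-0.08],[0,0,-0.1]],"turn":[[0,0,7],[0,0,14],[0,0,21]],"claw":[1,1,1]}' 25
```

```text
lin [ 0.1575 -0.0853 -0.0624] turn [-0.0029  0.0005 49.0408]
lin [ 0.1017 -0.1126 -0.088 ] turn [ 19.2301 -42.1626  46.4335]
t 1.0 P [ 0.2313 -0.6341  0.2376] z [-0.      0.0001 -1.    ] x [0.9394 0.3427 0.    ] q [-1.2588  0.116   1.4416  0.      1.584  -0.0378] grip 0.9996704453656793 0.0 F [-0.1646  0.2644 -0.6545]
time_s: 1.25
tcp_pos: [0.2314, -0.6343, 0.3236]
orientation: [1.0, -0.011, 0.001, 0.002]
ft_force: [-0.8, 0.1, 0.7]
grip_width: 1.0
grip_force: 0.0
```

```bash
python3 g.py 0.541 -0.300 0.24 -29 -45
```

```text
lin [ 0.2899 -0.3479  0.0961] turn [ 11.0617 -44.2317  26.1793]
t 1.25 P [ 0.2314 -0.6342  0.3426] z [ 0.0013 -0.0039 -1.    ] x [ 0.9997 -0.0226  0.0014] q [-1.2588  0.106   1.2843  0.      1.7472  0.3347] grip 0.9998707478135462 0.0 F [-0.8205  0.0792  0.7169]
```

```bash
python3 -m inch '{"linear":[[0.02,-0.025,0.007],[0.05,-0.06,0.016],[0.08,-0.09,0.025],[0.1,-0.12,0.033],[0.13,-0.15,0.04],[0.15,-0.18,0.05],[0.18,-0.21,0.06],[0.2,-0.24,0.07],[0.23,-0.27,0.08],[0.25,-0.3,0.085],[0.27,-0.33,0.09],[0.29,-0.348,0.096]],"turn":[[1,-4,2],[2,-8,5],[3,-12,7],[4,-16,10],[5,-20,12],[6,-24,14],[7,-28,17],[8,-32,19],[9,-36,21],[10,-40,24],[11,-43,25],[11,-44,26]],"claw":[1,1,1,1,1,1,1,1,1,1,1,1]}' 25; python3 g.py 0.541 -0.300 0.144 -29 -45  0.455 -0.252 0.046 -29 -45
python3 - <<'E'
from h import *
import json
C={c:arm.camera_model(c) for c in ("scene","top")}
for c in C:
    arm.capture(c)
    for d in arm.spot_point(c,"eyepiece_mid")+arm.spot_point(c,"eyepiece"):
        print(c,round(d["p"],2),(R.from_quat(C[c]["orientation"]).apply(d["point"])+C[c]["xyz"]).round(4))
E
```

```text
time_s: 2.25
tcp_pos: [0.5283, -0.2885, 0.2211]
orientation: [0.895, -0.226, -0.373, -0.096]
ft_force: [-0.5, -0.2, 0.4]
grip_width: 0.998
grip_force: 0.0
lin [0.0666 0.0043 0.0614] turn [0.2326 0.285  0.5286]
lin [0.0669 0.0035 0.2004] turn [0.2326 0.285  0.5286]
t 2.25 P [ 0.5402 -0.295   0.2345] z [-0.6235  0.3409 -0.7036] x [ 0.6198 -0.333  -0.7106] q [-0.5312  0.4545  1.1736 -0.0294  2.3034  1.5243] grip 0.9984629432711063 0.0 F [-0.4914 -0.2235  0.4148]
scene 0.92 [ 0.4612 -0.2525  0.0435]
scene 0.89 [ 0.4576 -0.2536  0.0017]
```

```bash
python3 -m inch '{"linear":[[0.03,0.002,0.025],[0.06,0.003,0.05],[0.067,0.003,0.065],[0.067,0.003,0.09],[0.067,0.003,0.115],[0.067,0.003,0.14],[0.067,0.003,0.16],[0.067,0.003,0.175],[0.067,0.003,0.19],[0.067,0.003,0.198],[0.067,0.003,0.198],[0.067,0.003,0.198]],"turn":[[0,0,0],[0,0,0],[0,0,0],[0,0,0],[0,0,0],[0,0,0],[0,0,0],[0,0,0],[0,0,0],[0,0,0],[0,0,0],[0,0,0]],"claw":[1,1,1,1,1,1,1,1,1,1,1,1]}'; python3 g.py  0.456 -0.2525 0.046 -29 -45; python3 - <<'E'
from h import *
a=arm.capture("scene"); save("s1.png",cv2.resize(a[120:270,130:330],(800,600)))
E
```

```text
time_s: 3.55
tcp_pos: [0.4448, -0.2496, 0.0359]
orientation: [0.896, -0.227, -0.37, -0.096]
ft_force: [-0.1, -0.3, 1.0]
grip_width: 1.003
grip_force: 0.0
lin [ 0.0008 -0.0029  0.0039] turn [ 0.1752 -0.1149  0.4954]
t 3.55 P [ 0.4565 -0.256   0.0494] z [-0.6187  0.3395 -0.7085] x [ 0.6238 -0.3359 -0.7057] q [-0.5438  0.4019  1.5578 -0.0321  1.9647  1.5232] grip 1.0030231450480842 0.0 F [-0.0705 -0.3072  1.0366]
```

View pics/s1.png

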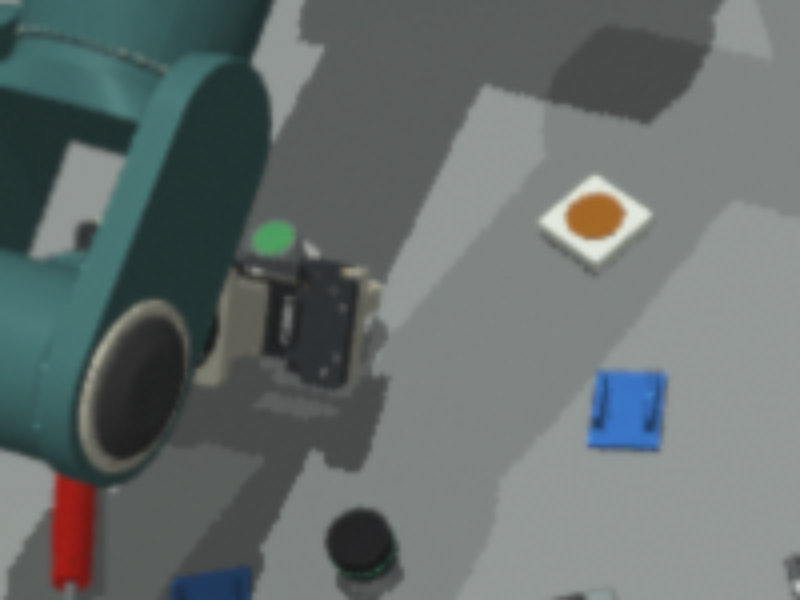

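The crop shows the fingers around the body, the barrel's green end at crop (272,238), and clear bench around the hand. I'll centre and close.

```bash
python3 -m inch '{"linear":[[0,-0.003,0.003],[0,-0.003,0.003],[0,-0.003,0.003],[0,-0.003,0.003],[0,-0.003,0.003],[0,-0.003,0.003],[0,-0.003,0.003],[0,-0.003,0.003],[0,-0.003,0.003],[0,-0.003,0.003]],"turn":[[0,0,0],[0,0,0],[0,0,0],[0,0,0],[0,0,0],[0,0,0],[0,0,0],[0,0,0],[0,0,0],[0,0,0]],"claw":[1,0.75,0.6,0.55,0.5,0.45,0.4,0.4,0.4,0.4]}' 25; python3 g.py  0.456 -0.2525 0.2 -29 -45
```

```text
time_s: 4.43
tcp_pos: [0.4444, -0.2453, 0.033]
orientation: [0.896, -0.227, -0.37, -0.096]
ft_force: [-0.5, -0.9, 0.4]
grip_width: 0.511
grip_force: 25.0
lin [-0.1083  0.     -0.1088] turn [ 0.2059 -0.064   0.5239]
t 4.43 P [ 0.4561 -0.2518  0.0465] z [-0.6195  0.3393 -0.7079] x [ 0.6235 -0.3352 -0.7063] q [-0.5388  0.401   1.5647 -0.0288  1.9597  1.5276] grip 0.5110419645555878 24.987189173698425 F [-0.5093 -0.9348  0.4282]
```

```bash
python3 -m inch '{"linear":[[-0.004,0,-0.004],[-0.015,0,-0.015],[-0.03,0,-0.03],[-0.05,0,-0.05],[-0.07,0,-0.07],[-0.09,0,-0.09],[-0.108,0,-0.108],[-0.12,0,-0.12],[-0.12,0,-0.12]],"turn":[[0,0,0],[0,0,0],[0,0,0],[0,0,0],[0,0,0],[0,0,0],[0,0,0],[0,0,0],[0,0,0]],"claw":[0.4,0.4,0.4,0.4,0.4,0.4,0.4,0.4,0.4]}' 25; python3 g.py  0.584 -0.05 0.2 -17 0 0.584 -0.05 0.2 -17 45
```

```text
time_s: 5.18
tcp_pos: [0.4445, -0.2461, 0.2075]
orientation: [0.897, -0.227, -0.367, -0.095]
ft_force: [1.3, -0.2, -1.7]
grip_width: 0.512
grip_force: 25.0
lin [ 0.0399 -0.2388 -0.0009] turn [ -4.6706  44.4245 -10.8141]
lin [ 0.0454 -0.2415 -0.0141] turn [ -0.1911  89.25   -12.7391]
t 5.18 P [ 0.4562 -0.2526  0.221 ] z [-0.6159  0.3372 -0.712 ] x [ 0.6271 -0.3373 -0.7021] q [-0.5397  0.2531  1.4457 -0.0342  2.2206  1.5172] grip 0.5124477183618246 24.987966120243073 F [ 1.3149 -0.1624 -1.6721]
```

```bash
python3 -m inch '{"linear":[[0.004,-0.02,0],[0.008,-0.04,0],[0.012,-0.06,0],[0.016,-0.08,0],[0.02,-0.1,0],[0.024,-0.12,0],[0.028,-0.14,-0.002],[0.032,-0.16,-0.004],[0.036,-0.18,-0.006],[0.04,-0.2,-0.008],[0.042,-0.22,-0.011],[0.045,-0.24,-0.014]],"turn":[[0,7,-1],[0,14,-2],[0,21,-3],[0,28,-4],[0,35,-5],[0,42,-6],[0,49,-7],[0,56,-8],[0,63,-9],[0,70,-10],[0,77,-11],[0,84,-12]],"claw":[0.4,0.4,0.4,0.4,0.4,0.4,0.4,0.4,0.4,0.4,0.4,0.4]}' 25; python3 g.py  0.584 -0.05 0.1 -17 45 0.584 -0.05 0.042 -17 45
```

```text
time_s: 6.18
tcp_pos: [0.5949, -0.0535, 0.1821]
orientation: [0.929, -0.145, 0.337, 0.045]
ft_force: [0.8, -1.4, -3.6]
grip_width: 0.51
grip_force: 25.0
lin [-0.0596  0.0012  0.0747] turn [-0.3011  5.2258 -0.8724]
lin [-0.0967  0.002   0.1193] turn [-0.3011  5.2258 -0.8724]
t 6.18 P [ 0.5833 -0.05    0.1967] z [ 0.6136 -0.1814 -0.7685] x [ 0.7306 -0.239   0.6397] q [-0.0589 -0.455   2.1145 -0.2012  0.811   1.9093] grip 0.5101309279341085 24.988498091697693 F [ 0.8209 -1.4499 -3.573 ]
```

```bash
python3 -m inch '{"linear":[[-0.01,0,0.012],[-0.02,0,0.025],[-0.03,0,0.037],[-0.04,0.001,0.05],[-0.05,0.001,0.062],[-0.06,0.001,0.075],[-0.068,0.001,0.085],[-0.072,0.001,0.09],[-0.072,0.001,0.09]],"turn":[[0,3,0],[0,5,-1],[0,5,-1],[0,5,-1],[0,5,-1],[0,5,-1],[0,5,-1],[0,5,-1],[0,5,-1]],"claw":[0.4,0.4,0.4,0.4,0.4,0.4,0.4,0.4,0.4]}' 25; python3 g.py  0.584 -0.05 0.0405 -17 45; python3 - <<'E'
from h import *
m=arm.camera_model("scene")
a=arm.capture("scene"); save("s2.png",cv2.resize(a[120:270,190:390],(800,600)))
for d in arm.spot_point("scene","eyepiece_mid")+arm.spot_point("scene","eyepiece")+arm.spot_point("scene","cradle"):
    print(round(d["p"],2),(R.from_quat(m["orientation"]).apply(d["point"])+m["xyz"]).round(4))
E
```

```text
time_s: 6.93
tcp_pos: [0.5955, -0.0546, 0.064]
orientation: [0.916, -0.136, 0.372, 0.055]
ft_force: [-0.8, 0.4, -3.5]
grip_width: 0.511
grip_force: 25.0
lin [-0.025  -0.001   0.0273] turn [-0.1558  0.769   0.1079]
t 6.93 P [ 0.5828 -0.0508  0.0777] z [ 0.6679 -0.2014 -0.7165] x [ 0.6858 -0.2077  0.6976] q [-0.0489 -0.3633  2.2795 -0.3619  0.4959  2.0695] grip 0.5111331741263957 24.987966120243073 F [-0.803   0.3857 -3.5146]
0.74 [ 0.5849 -0.0469  0.0793]
0.29 [ 6.617e-01 -2.258e-01 -5.000e-04]
0.66 [ 0.6256 -0.0635  0.0816]
0.84 [0.662  0.3159 0.0012]
0.69 [ 0.6722 -0.334   0.    ]
0.69 [ 6.593e-01 -2.247e-01 -1.000e-04]
0.6 [ 0.5836 -0.0507  0.0026]
0.58 [ 0.6515  0.1476 -0.0027]
```

View pics/s2.png

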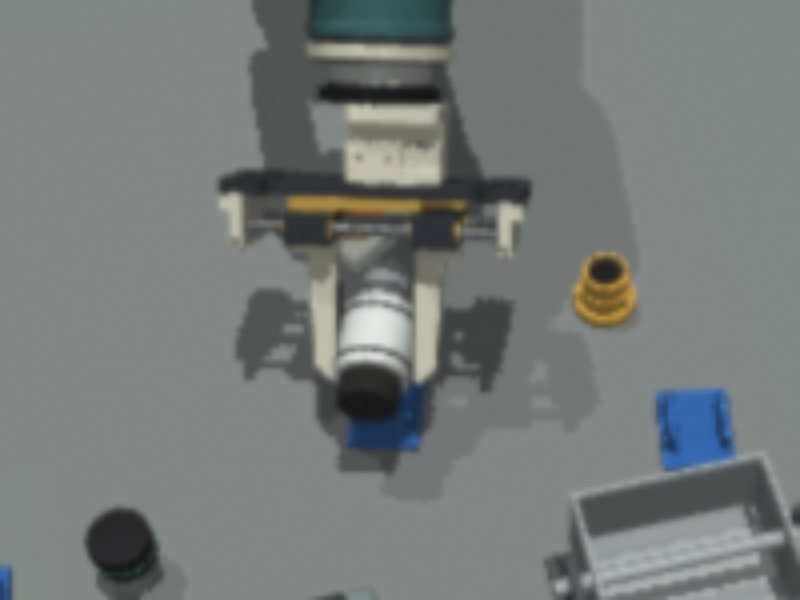

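The eyepiece is held over the cradle, eyecup toward the camera at crop (370,390) and the body aligned with the blue base below it. Now a slow descent.

```bash
python3 -m inch '{"linear":[[-0.004,-0.001,0.004],[-0.008,-0.001,0.008],[-0.012,-0.001,0.012],[-0.016,-0.001,0.016],[-0.019,-0.001,0.02],[-0.021,-0.001,0.023],[-0.0225,-0.001,0.0245],[-0.0235,-0.001,0.0255],[-0.024,-0.001,0.0262],[-0.024,-0.001,0.0262]],"turn":[[0,0.7,0],[0,0.7,0],[0,0.7,0],[0,0.7,0],[0,0.7,0],[0,0.7,0],[0,0.7,0],[0,0.7,0],[0,0.7,0],[0,0.7,0]],"claw":[0.4,0.4,0.4,0.4,0.4,0.4,0.4,0.4,0.4,0.4]}' 25; python3 g.py  0.584 -0.05 0.0405 -17 45
```

```text
time_s: 7.97
tcp_pos: [0.5982, -0.054, 0.031]
orientation: [0.913, -0.135, 0.38, 0.055]
ft_force: [-0.0, -0.3, -2.2]
grip_width: 0.512
grip_force: 25.0
lin [-0.0037  0.0003  0.0019] turn [-0.1999 -0.1324  0.0804]
t 7.97 P [ 0.5853 -0.0501  0.0444] z [ 0.6788 -0.2039 -0.7055] x [ 0.6751 -0.2049  0.7087] q [-0.0455 -0.3055  2.3046 -0.4517  0.4071  2.1675] grip 0.5123577030552207 24.98799294233322 F [-0.0447 -0.2863 -2.2021]
```

```bash
python3 -m inch '{"linear":[[-0.0005,0,0.0005],[-0.001,0,0.001],[-0.0013,0,0.0013],[-0.0013,0,0.0013]],"turn":[[0,0,0],[0,0,0],[0,0,0],[0,0,0]],"claw":[0.4,0.4,0.4,0.4]}' 25; python3 g.py  0.584 -0.05 0.0405 -17 45
```

```text
time_s: 8.3
tcp_pos: [0.5981, -0.054, 0.0292]
orientation: [0.913, -0.135, 0.38, 0.055]
ft_force: [0.0, -0.0, -2.4]
grip_width: 0.51
grip_force: 25.0
lin [-0.0024  0.0003  0.0006] turn [-0.1999 -0.1346  0.0782]
t 8.3 P [ 0.5852 -0.0501  0.0426] z [ 0.6788 -0.2039 -0.7054] x [ 0.675  -0.205   0.7088] q [-0.0454 -0.3023  2.3058 -0.4562  0.4032  2.1724] grip 0.5104655546800492 24.987708628177643 F [ 0.0096 -0.04   -2.4265]
```

```bash
python3 -m inch '{"linear":[[-0.0005,0,0.0005],[-0.001,0,0.001],[-0.0013,0,0.0013],[-0.0013,0,0.0013]],"turn":[[0,0,0],[0,0,0],[0,0,0],[0,0,0]],"claw":[0.4,0.4,0.4,0.4]}' 25; python3 g.py  0.584 -0.05 0.0405 -17 45
```

```text
time_s: 8.63
tcp_pos: [0.5981, -0.054, 0.0272]
orientation: [0.914, -0.135, 0.38, 0.055]
ft_force: [0.2, 0.1, -2.5]
grip_width: 0.513
grip_force: 25.0
lin [-0.001   0.0003 -0.0007] turn [-0.1991 -0.1243  0.0783]
t 8.63 P [ 0.5852 -0.0501  0.0406] z [ 0.6787 -0.2039 -0.7056] x [ 0.6751 -0.205   0.7086] q [-0.0454 -0.2989  2.3069 -0.4607  0.3993  2.1774] grip 0.5132336829683714 24.987950026988983 F [ 0.2057  0.1266 -2.4796]
```

```bash
python3 -m inch '{"linear":[[-0.0003,0,0.0003],[-0.0007,0,0.0007],[-0.001,0,0.001],[-0.001,0,0.001]],"turn":[[0,0,0],[0,0,0],[0,0,0],[0,0,0]],"claw":[0.4,0.4,0.4,0.4]}' 25; python3 g.py  0.584 -0.05 0.0405 -17 45
```

```text
time_s: 8.97
tcp_pos: [0.5981, -0.054, 0.0259]
orientation: [0.913, -0.135, 0.38, 0.055]
ft_force: [-0.3, 0.3, -3.1]
grip_width: 0.51
grip_force: 25.0
lin [-0.      0.0003 -0.0017] turn [-0.2003 -0.1291  0.0764]
t 8.97 P [ 0.5852 -0.0501  0.0393] z [ 0.6787 -0.2039 -0.7055] x [ 0.6751 -0.205   0.7087] q [-0.0454 -0.2963  2.3076 -0.4642  0.3963  2.1812] grip 0.5101806535429755 24.987944662570953 F [-0.3352  0.3237 -3.055 ]
```

```bash
python3 -m inch '{"linear":[[-0.0003,0,0.0003],[-0.0007,0,0.0007],[-0.001,0,0.001],[-0.001,0,0.001]],"turn":[[0,0,0],[0,0,0],[0,0,0],[0,0,0]],"claw":[0.4,0.4,0.4,0.4]}' 25; python3 g.py  0.584 -0.05 0.0405 -17 45|tail -1;  python3 - <<'E'
from h import *
m=arm.camera_model("scene")
a=arm.capture("scene"); save("s3.png",cv2.resize(a[185:245,250:330],(800,600),interpolation=cv2.INTER_CUBIC))
for d in arm.spot_point("scene","eyepiece_mid"):
    print(round(d["p"],2),(R.from_quat(m["orientation"]).apply(d["point"])+m["xyz"]).round(4))
E
```

```text
time_s: 9.3
tcp_pos: [0.5982, -0.054, 0.0245]
orientation: [0.913, -0.135, 0.38, 0.055]
ft_force: [0.4, -0.1, -3.0]
grip_width: 0.511
grip_force: 25.0
t 9.3 P [ 0.5853 -0.0501  0.0379] z [ 0.6788 -0.2039 -0.7055] x [ 0.6751 -0.2049  0.7087] q [-0.0454 -0.2938  2.3083 -0.4679  0.3933  2.1851] grip 0.5107967739338488 24.987747967243195 F [ 0.4256 -0.1388 -2.9986]
0.96 [ 0.5902 -0.0475  0.0385]
```

View pics/s3.png

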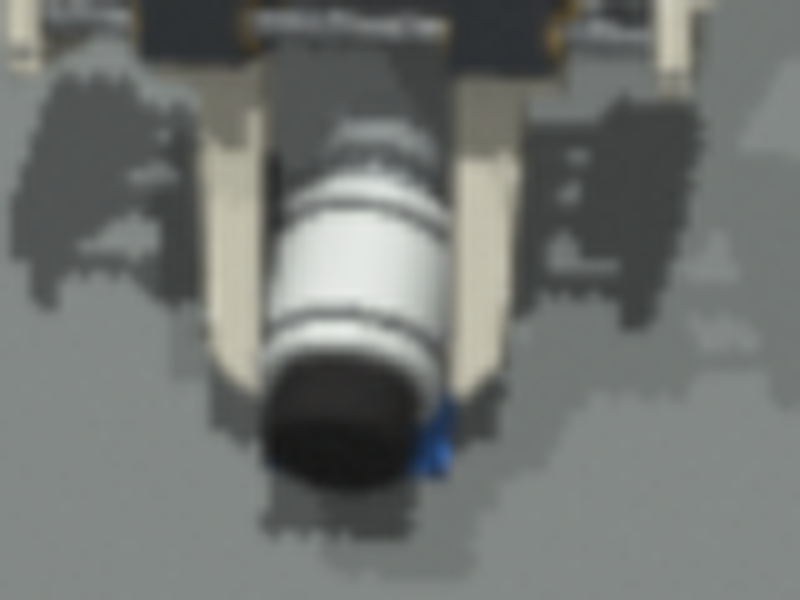

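```bash
python3 - <<'E'
from h import *
m=arm.camera_model("scene")
class A: 
    camera_model=staticmethod(lambda c:m)
import h; h.arm=A
f=lambda p:((w2pix("scene",p)-[250,185])*10).round()
d=np.array([np.cos(np.radians(-17.3)),np.sin(np.radians(-17.3)),0]); n=np.array([-d[1],d[0],0]); c=np.array([.584,-.05,0])
for z in (.0405,.044): print(z,"eyecup end",f(c+45*d/1e3+[0,0,z]),"barrel end",f(c-57*d/1e3+[0,0,z]))
for sx in (30,-30):
  for sy in (24,-24): print(sx,sy,f(c+sx*d/1e3+sy*n/1e3+[0,0,.006]))
E
```

```text
0.0405 eyecup end [330. 444.] barrel end [377. 121.]
0.044 eyecup end [329. 437.] barrel end [376. 113.]
30 24 [439. 468.]
30 -24 [260. 458.]
-30 24 [463. 279.]
-30 -24 [289. 270.]
```

```bash
python3 -m inch '{"linear":[[0,0.001,0],[0,0.003,0],[-0.0003,0.003,0.0003],[-0.0007,0.003,0.0007],[-0.001,0.003,0.001],[-0.001,0.003,0.001]],"turn":[[0,0,0],[0,0,0],[0,0,0],[0,0,0],[0,0,0],[0,0,0]],"claw":[0.4,0.4,0.4,0.4,0.4,0.4]}' 25; python3 g.py  0.584 -0.05 0.0405 -17 45|tail -1
```

```text
time_s: 9.9
tcp_pos: [0.5978, -0.0568, 0.0238]
orientation: [0.913, -0.135, 0.38, 0.055]
ft_force: [-0.6, 0.8, 3.6]
grip_width: 0.512
grip_force: 25.0
t 9.9 P [ 0.5849 -0.0529  0.0372] z [ 0.6798 -0.2037 -0.7045] x [ 0.6741 -0.2047  0.7097] q [-0.0528 -0.2941  2.3103 -0.4596  0.3874  2.1726] grip 0.512099850393249 24.984864592552185 F [-0.6427  0.8309  3.64  ]
```

```bash
python3 -m inch '{"linear":[[-0.0003,0,0.0003],[-0.0007,0,0.0007],[-0.001,0,0.001],[-0.001,0,0.001]],"turn":[[0,0,0],[0,0,0],[0,0,0],[0,0,0]],"claw":[0.4,0.4,0.4,0.4]}' 25; python3 g.py  0.584 -0.05 0.0405 -17 45|tail -1
```

```text
time_s: 10.23
tcp_pos: [0.5984, -0.0565, 0.0233]
orientation: [0.913, -0.135, 0.381, 0.055]
ft_force: [-1.7, 4.4, 10.1]
grip_width: 0.511
grip_force: 25.0
t 10.23 P [ 0.5854 -0.0527  0.0366] z [ 0.6811 -0.2033 -0.7034] x [ 0.673  -0.2044  0.7108] q [-0.0525 -0.2919  2.3104 -0.4631  0.3837  2.1766] grip 0.5114789639319324 24.982216358184814 F [-1.7365  4.3698 10.1208]
```

```bash
python3 -m inch '{"linear":[[0.0005,0,-0.0005],[0.0005,0,-0.0005],[0.0005,0,-0.0005],[0.0005,0,-0.0005],[0.0005,0,-0.0005],[0.0005,0,-0.0005],[0.0005,0,-0.0005],[0.0005,0,-0.0005]],"turn":[[0,0,0],[0,0,0],[0,0,0],[0,0,0],[0,0,0],[0,0,0],[0,0,0],[0,0,0]],"claw":[0.4,0.52,0.54,0.58,0.65,0.8,0.85,0.85]}' 25; python3 g.py  0.584 -0.05 0.0405 -17 45|tail -1; python3 - <<'E'
from h import *
m=arm.camera_model("scene")
a=arm.capture("scene"); save("s4.png",cv2.resize(a[185:245,250:330],(800,600),interpolation=cv2.INTER_CUBIC))
for d in arm.spot_point("scene","eyepiece_mid")+arm.spot_point("scene","eyepiece"):
    print(round(d["p"],2),(R.from_quat(m["orientation"]).apply(d["point"])+m["xyz"]).round(4))
E
```

```text
time_s: 10.9
tcp_pos: [0.5972, -0.0569, 0.0223]
orientation: [0.914, -0.135, 0.38, 0.055]
ft_force: [-0.3, -0.5, -0.5]
grip_width: 0.812
grip_force: 0.0
t 10.9 P [ 0.5843 -0.053   0.0357] z [ 0.6786 -0.204  -0.7056] x [ 0.6752 -0.2051  0.7086] q [-0.053  -0.2925  2.3115 -0.4612  0.3866  2.1745] grip 0.8124439553944323 0.0 F [-0.3287 -0.5222 -0.5013]
0.62 [ 0.5866 -0.0492  0.0388]
0.98 [ 0.6259 -0.064   0.0405]
```

View pics/s4.png

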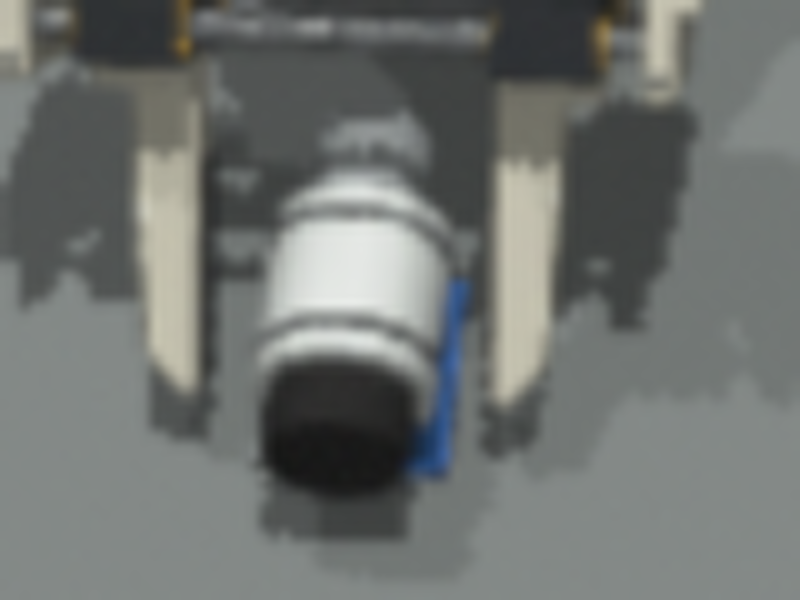

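Released: the eyepiece lies along the rails with the eyecup at crop (340,425), and both fingers are clear at (175,270) and (525,270). I'll retract and swing the hand over to the outer tilt.

```bash
python3 -m inch '{"linear":[[0,0,-0.01],[0,0,-0.03],[0,0,-0.06],[0,0,-0.09],[0,0,-0.12],[0.02,0,-0.14],[0.04,0,-0.16],[0.06,0,-0.18],[0.08,0,-0.2],[0.09,0,-0.21],[0.09,0,-0.21]],"turn":[[0,0,0],[0,0,0],[0,0,0],[0,0,0],[0,0,0],[0,0,0],[0,0,0],[0,0,0],[0,0,0],[0,0,0],[0,0,0]],"claw":[0.85,0.9,1,1,1,1,1,1,1,1,1]}' 25; python3 g.py 0.584 -0.05 0.26 -17 0 0.68 -0.079 0.17 -17 -45
```

```text
time_s: 11.97
tcp_pos: [0.5162, -0.0325, 0.2382]
orientation: [0.913, -0.135, 0.382, 0.055]
ft_force: [0.2, 0.0, -0.4]
grip_width: 0.997
grip_force: 0.0
lin [ 0.0511 -0.0028  0.0479] turn [ -0.2306 -45.3937   0.1272]
lin [ 0.052  -0.0026  0.169 ] turn [ -0.178  -90.3936   0.2228]
t 11.97 P [ 0.5032 -0.0286  0.2516] z [ 0.6821 -0.2039 -0.7022] x [ 0.6717 -0.2049  0.7119] q [ 0.0118 -0.7548  2.2301 -0.2707  0.9152  1.9578] grip 0.9968885239168422 0.0 F [ 0.2165  0.0476 -0.4085]
```

```bash
python3 -m inch '{"linear":[[0.008,0,0.008],[0.016,0,0.016],[0.025,0,0.024],[0.034,-0.001,0.032],[0.042,-0.002,0.04],[0.051,-0.003,0.048],[0.052,-0.003,0.065],[0.053,-0.003,0.085],[0.053,-0.003,0.105],[0.053,-0.003,0.125],[0.052,-0.003,0.145],[0.052,-0.003,0.165]],"turn":[[0,-7,0],[0,-14,0],[0,-21,0],[0,-28,0],[0,-35,0],[0,-42,0],[0,-49,0],[0,-56,0],[0,-63,0],[0,-70,0],[0,-77,0],[0,-84,0]],"claw":[1,1,1,1,1,1,1,1,1,1,1,1]}' 25; python3 g.py 0.669 -0.076 0.13 -17 -45 0.586 -0.05 0.043 -17 -45; python3 - <<'E'
from h import *
m=arm.camera_model("top")
a=arm.capture("top")
for t in ("eyepiece_mid","eyepiece","cradle"):
  for d in arm.spot_point("top",t):
    print(t,round(d["p"],2),(R.from_quat(m["orientation"]).apply(d["point"])+m["xyz"]).round(4))
E
```

```text
time_s: 12.97
tcp_pos: [0.6628, -0.074, 0.1531]
orientation: [0.936, -0.138, -0.321, -0.048]
ft_force: [-0.6, -0.9, 0.1]
grip_width: 1.002
grip_force: 0.0
lin [0.017  0.0001 0.0331] turn [ 0.0761 -7.0636  0.1469]
lin [ 0.0019 -0.0007  0.1551] turn [ 0.0761 -7.0636  0.1469]
t 12.97 P [ 0.6739 -0.0774  0.1681] z [-0.5883  0.1786 -0.7887] x [ 0.755  -0.2281 -0.6148] q [-0.1811  0.5487  1.1144  0.0827  2.1359  1.7038] grip 1.0017857487934112 0.0 F [-0.599  -0.8818  0.1195]
cradle 0.71 [ 0.6691 -0.3304 -0.0009]
cradle 0.65 [ 6.476e-01  1.451e-01 -2.000e-04]
cradle 0.65 [ 0.6577  0.3175 -0.0027]
```

```bash
python3 -m inch '{"linear":[[0.01,0,0.015],[0.017,0,0.033],[0.015,0,0.055],[0.012,0,0.075],[0.01,0,0.095],[0.008,0,0.11],[0.006,0,0.125],[0.004,0,0.137],[0.003,0,0.147],[0.002,0,0.153],[0.002,0,0.155],[0.002,0,0.155]],"turn":[[0,-4,0],[0,-7,0],[0,-7,0],[0,-7,0],[0,-7,0],[0,-7,0],[0,-7,0],[0,-7,0],[0,-7,0],[0,-7,0],[0,-7,0],[0,-7,0]],"claw":[1,1,1,1,1,1,1,1,1,1,1,1]}' 25; python3 g.py 0.586 -0.051 0.042 -17 -45
```

```text
time_s: 14.17
tcp_pos: [0.5738, -0.0465, 0.0327]
orientation: [0.916, -0.135, -0.374, -0.056]
ft_force: [0.2, -0.7, -0.4]
grip_width: 0.999
grip_force: 0.0
lin [0.0026 0.0007 0.0032] turn [ 0.0763 -0.6076  0.2078]
t 14.17 P [ 0.5865 -0.0504  0.0463] z [-0.6694  0.2033 -0.7146] x [ 0.6844 -0.2054 -0.6996] q [-0.1708  0.5186  1.4002  0.095   1.992   1.6963] grip 0.9987127085894592 0.0 F [ 0.1717 -0.7495 -0.395 ]
```

```bash
python3 -m inch '{"linear":[[0.001,0.001,0.001],[0.002,0.001,0.002],[0.003,0.001,0.003],[0.003,0.001,0.003],[0.003,0.001,0.003],[0.003,0.001,0.003],[0.003,0.001,0.003],[0.003,0.001,0.003],[0.003,0.001,0.003],[0.003,0.001,0.003],[0.003,0.001,0.003],[0.003,0.001,0.003]],"turn":[[0,-0.6,0],[0,-0.6,0],[0,-0.6,0],[0,-0.6,0],[0,-0.6,0],[0,-0.6,0],[0,-0.6,0],[0,-0.6,0],[0,-0.6,0],[0,-0.6,0],[0,-0.6,0],[0,-0.6,0]],"claw":[1,0.9,0.8,0.7,0.62,0.57,0.53,0.5,0.45,0.4,0.4,0.4]}' 25; python3 g.py 0.586 -0.051 0.042 -17 -45; python3 - <<'E'
from h import *
for c in ("scene","top"):
  m=arm.camera_model(c)
  a=arm.capture(c)
  for t in ("eyepiece_mid","cap","t_adapter"):
    for d in arm.spot_point(c,t):
      print(c,t,round(d["p"],2),(R.from_quat(m["orientation"]).apply(d["point"])+m["xyz"]).round(4))
E
```

```text
time_s: 15.17
tcp_pos: [0.5735, -0.0477, 0.0276]
orientation: [0.914, -0.135, -0.379, -0.057]
ft_force: [-0.8, -3.5, 1.2]
grip_width: 0.51
grip_force: 25.0
lin [-0.0011 -0.0005 -0.0004] turn [0.0858 0.0993 0.1852]
t 15.17 P [ 0.5864 -0.0516  0.041 ] z [-0.6778  0.2057 -0.7059] x [ 0.676  -0.2033 -0.7083] q [-0.1727  0.5313  1.3963  0.0947  1.9957  1.6945] grip 0.5103798976970289 24.9880188703537 F [-0.8088 -3.5435  1.1927]
scene eyepiece_mid 0.36 [ 0.5897 -0.0476  0.0385]
scene cap 0.64 [0.5607 0.3061 0.0058]
scene t_adapter 0.6 [ 5.289e-01  1.158e-01 -4.000e-04]
top cap 0.45 [0.5586 0.3082 0.0012]
top t_adapter 0.42 [ 0.5278  0.115  -0.0013]
```

```bash
python3 -m inch '{"linear":[[-0.004,0,-0.004],[-0.015,0,-0.015],[-0.03,0,-0.03],[-0.05,0,-0.05],[-0.07,0,-0.07],[-0.09,0,-0.09],[-0.11,0,-0.11],[-0.12,0,-0.12],[-0.12,0,-0.12]],"turn":[[0,0,0],[0,0,0],[0,0,0],[0,0,0],[0,0,0],[0,0,0],[0,0,0],[0,0,0],[0,0,0]],"claw":[0.4,0.4,0.4,0.4,0.4,0.4,0.4,0.4,0.4]}' 25; python3 g.py  0.545 0.212 0.21 10 0 0.545 0.212 0.21 10 45
```

```text
time_s: 16.32
tcp_pos: [0.5745, -0.0478, 0.2011]
orientation: [0.915, -0.135, -0.377, -0.057]
ft_force: [-0.0, 0.4, -2.5]
grip_width: 0.512
grip_force: 25.0
lin [-0.0657 -0.2402  0.0804] turn [-10.6017  43.9149 -25.3457]
lin [-0.0611 -0.2462  0.068 ] turn [ -0.103   87.9641 -29.6904]
t 16.32 P [ 0.5873 -0.0517  0.2146] z [-0.6739  0.2052 -0.7098] x [ 0.68   -0.2033 -0.7044] q [-0.1726  0.3957  1.2803  0.1104  2.2405  1.7234] grip 0.5115575330570344 24.98547077178955 F [-0.0152  0.3893 -2.4587]
```

```bash
python3 -m inch '{"linear":[[-0.005,-0.02,0.006],[-0.01,-0.04,0.011],[-0.015,-0.06,0.017],[-0.02,-0.08,0.022],[-0.025,-0.1,0.028],[-0.03,-0.12,0.033],[-0.035,-0.14,0.039],[-0.04,-0.16,0.044],[-0.045,-0.18,0.05],[-0.05,-0.2,0.056],[-0.055,-0.22,0.061],[-0.061,-0.246,0.068]],"turn":[[0,6.5,-2.2],[0,13,-4.4],[0,19.5,-6.6],[0,26,-8.8],[0,32.5,-11],[0,39,-13.2],[0,45.5,-15.4],[0,52,-17.6],[0,58.5,-19.8],[0,65,-22],[0,71.5,-24],[0,78,-26.3]],"claw":[0.4,0.4,0.4,0.4,0.4,0.4,0.4,0.4,0.4,0.4,0.4,0.4]}' 25; python3 g.py  0.545 0.212 0.12 10 45 0.545 0.212 0.06 10 45
```

```text
time_s: 17.32
tcp_pos: [0.5567, 0.2146, 0.192]
orientation: [0.952, 0.056, 0.298, -0.039]
ft_force: [0.4, -0.6, -2.7]
grip_width: 0.511
grip_force: 25.0
lin [-0.0477  0.0039  0.0708] turn [-0.1613  9.9896 -3.4198]
lin [-0.0821  0.0064  0.1199] turn [-0.1613  9.9896 -3.4198]
t 17.32 P [0.546  0.2126 0.2076] z [ 0.5638  0.1075 -0.8189] x [0.8156 0.0838 0.5725] q [ 0.3808 -0.4218  2.0509 -0.1389  0.9146  1.8846] grip 0.5105369277211321 24.984974563121796 F [ 0.4157 -0.6176 -2.7032]
```

```bash
python3 -m inch '{"linear":[[-0.007,0.001,0.01],[-0.014,0.001,0.02],[-0.021,0.002,0.03],[-0.028,0.002,0.04],[-0.035,0.003,0.05],[-0.042,0.003,0.06],[-0.048,0.004,0.07],[-0.054,0.004,0.08],[-0.057,0.004,0.085],[-0.057,0.004,0.085],[-0.057,0.004,0.085]],"turn":[[0,5,-2],[0,10,-3.4],[0,10,-3.4],[0,10,-3.4],[0,10,-3.4],[0,10,-3.4],[0,10,-3.4],[0,10,-3.4],[0,10,-3.4],[0,10,-3.4],[0,10,-3.4]],"claw":[0.4,0.4,0.4,0.4,0.4,0.4,0.4,0.4,0.4,0.4,0.4]}' 25; python3 g.py  0.545 0.212 0.06 10 45; python3 - <<'E'
from h import *
for c in ("scene","top"):
  m=arm.camera_model(c)
  a=arm.capture(c)
  if c=="scene": save("s5.png",cv2.resize(a[130:250,300:460],(800,600),interpolation=cv2.INTER_CUBIC))
  for t in ("eyepiece_mid","eyepiece","cap","t_adapter"):
    for d in arm.spot_point(c,t):
      print(c,t,round(d["p"],2),(R.from_quat(m["orientation"]).apply(d["point"])+m["xyz"]).round(4))
E
```

```text
time_s: 18.23
tcp_pos: [0.5592, 0.2143, 0.0902]
orientation: [0.921, 0.08, 0.379, -0.034]
ft_force: [0.0, -0.5, -2.6]
grip_width: 0.51
grip_force: 25.0
lin [-0.0313 -0.0001  0.0304] turn [-0.0847  0.2915 -0.1196]
t 18.23 P [0.546  0.2119 0.1037] z [ 0.6926  0.1236 -0.7107] x [0.7003 0.1214 0.7035] q [ 0.4032 -0.4022  2.2633 -0.3151  0.535   2.0101] grip 0.5103251674815034 24.986474812030792 F [ 0.0043 -0.4703 -2.5925]
scene eyepiece_mid 0.9 [0.5489 0.2144 0.1024]
scene eyepiece_mid 0.33 [ 0.6424  0.4774 -0.0012]
scene eyepiece 0.93 [0.5458 0.2115 0.1505]
scene t_adapter 0.47 [ 0.5313  0.1172 -0.0016]
top eyepiece_mid 0.62 [0.5512 0.2085 0.1051]
top eyepiece_mid 0.16 [ 0.6459  0.4749 -0.0007]
top eyepiece 0.71 [0.5434 0.2129 0.1461]
top cap 0.69 [0.5597 0.3043 0.0008]
top cap 0.27 [0.5419 0.215  0.1474]
top t_adapter 0.54 [0.5283 0.1149 0.0012]
```

View pics/s5.png

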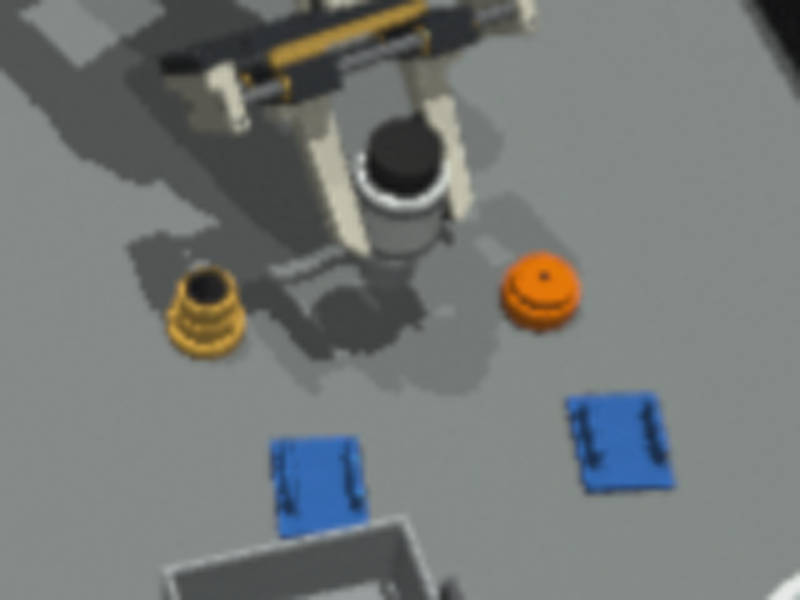

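The eyepiece is held eyecup up at crop (403,150), between the T-adapter at (207,310) and the cap at (541,290), with the fingers clear of both. I'll lower it.

```bash
python3 -m inch '{"linear":[[-0.005,0,0.004],[-0.01,0,0.009],[-0.015,0,0.013],[-0.02,0,0.017],[-0.024,0,0.021],[-0.026,0,0.023],[-0.028,0,0.025],[-0.029,0,0.026],[-0.03,0,0.027],[-0.03,0,0.027],[-0.03,0,0.027]],"turn":[[0,0.3,0],[0,0.3,0],[0,0.3,0],[0,0.3,0],[0,0.3,0],[0,0.3,0],[0,0.3,0],[0,0.3,0],[0,0.3,0],[0,0.3,0],[0,0.3,0]],"claw":[0.4,0.4,0.4,0.4,0.4,0.4,0.4,0.4,0.4,0.4,0.4]}' 25; python3 g.py  0.5445 0.212 0.057 10 45
```

```text
time_s: 19.65
tcp_pos: [0.5568, 0.2141, 0.0503]
orientation: [0.92, 0.08, 0.382, -0.035]
ft_force: [-0.8, -0.8, -2.8]
grip_width: 0.514
grip_force: 25.0
lin [-0.004  -0.0001  0.0054] turn [-0.1016 -0.0563 -0.1172]
t 19.65 P [0.5435 0.2117 0.0637] z [ 0.6967  0.1247 -0.7064] x [0.696  0.1207 0.7078] q [ 0.4057 -0.3519  2.3019 -0.3806  0.4465  2.0838] grip 0.5137221121131689 24.986646473407745 F [-0.7961 -0.7784 -2.8475]
```

Contact expected at P z ≈ 0.057; going down in small steps.

```bash
python3 -m inch '{"linear":[[-0.0007,0,0.0007],[-0.0014,0,0.0014],[-0.002,0,0.002],[-0.0026,0,0.0026],[-0.003,0,0.003],[-0.003,0,0.003]],"turn":[[0,0,0],[0,0,0],[0,0,0],[0,0,0],[0,0,0],[0,0,0]],"claw":[0.4,0.4,0.4,0.4,0.4,0.4]}' 25; python3 g.py  0.5445 0.212 0.057 10 45|tail -1
```

```text
time_s: 20.15
tcp_pos: [0.5566, 0.214, 0.0456]
orientation: [0.92, 0.08, 0.381, -0.035]
ft_force: [-0.4, -1.2, -3.1]
grip_width: 0.511
grip_force: 25.0
t 20.15 P [0.5434 0.2117 0.0591] z [ 0.6964  0.1245 -0.7067] x [0.6963 0.1207 0.7075] q [ 0.4057 -0.3446  2.3051 -0.3885  0.4373  2.0927] grip 0.5111611157101879 24.98640865087509 F [-0.4453 -1.1669 -3.1232]
```

```bash
python3 -m inch '{"linear":[[-0.0004,0,0.0004],[-0.0008,0,0.0008],[-0.001,0,0.001],[-0.001,0,0.001]],"turn":[[0,0,0],[0,0,0],[0,0,0],[0,0,0]],"claw":[0.4,0.4,0.4,0.4]}' 25; python3 g.py  0.5445 0.212 0.057 10 45|tail -1
```

```text
time_s: 20.48
tcp_pos: [0.5567, 0.2141, 0.0443]
orientation: [0.92, 0.08, 0.381, -0.035]
ft_force: [-0.2, -0.4, -2.1]
grip_width: 0.511
grip_force: 25.0
t 20.48 P [0.5434 0.2117 0.0577] z [ 0.6965  0.1246 -0.7067] x [0.6963 0.1207 0.7076] q [ 0.4057 -0.3423  2.3059 -0.3911  0.4344  2.0956] grip 0.5110253117328398 24.986466765403748 F [-0.1777 -0.4379 -2.075 ]
```

```bash
python3 -m inch '{"linear":[[-0.0004,0,0.0004],[-0.0007,0,0.0007],[-0.0007,0,0.0007],[-0.0007,0,0.0007]],"turn":[[0,0,0],[0,0,0],[0,0,0],[0,0,0]],"claw":[0.4,0.4,0.4,0.4]}' 25; python3 g.py  0.5445 0.212 0.057 10 45|tail -1
```

```text
time_s: 20.82
tcp_pos: [0.5567, 0.214, 0.0434]
orientation: [0.92, 0.08, 0.381, -0.035]
ft_force: [-0.3, -0.1, -2.5]
grip_width: 0.516
grip_force: 25.0
t 20.82 P [0.5434 0.2117 0.0568] z [ 0.6965  0.1245 -0.7066] x [0.6963 0.1207 0.7076] q [ 0.4057 -0.3407  2.3065 -0.393   0.4323  2.0976] grip 0.5164013211708609 24.986608922481537 F [-0.3476 -0.1261 -2.5065]
```

```bash
python3 -m inch '{"linear":[[-0.0004,0,0.0004],[-0.0007,0,0.0007],[-0.0007,0,0.0007],[-0.0007,0,0.0007]],"turn":[[0,0,0],[0,0,0],[0,0,0],[0,0,0]],"claw":[0.4,0.4,0.4,0.4]}' 25; python3 g.py  0.5445 0.212 0.057 10 45|tail -1
```

```text
time_s: 21.15
tcp_pos: [0.557, 0.2142, 0.0431]
orientation: [0.92, 0.08, 0.382, -0.035]
ft_force: [-2.0, -1.7, 4.5]
grip_width: 0.512
grip_force: 25.0
t 21.15 P [0.5438 0.2118 0.0565] z [ 0.6973  0.1249 -0.7058] x [0.6955 0.1205 0.7084] q [ 0.4056 -0.3394  2.3066 -0.3951  0.4299  2.0998] grip 0.5119852532867633 24.99081641435623 F [-1.9935 -1.6538  4.4547]
```

```bash
python3 -m inch '{"linear":[[-0.0003,0,0.0003],[-0.0006,0,0.0006],[-0.0006,0,0.0006],[-0.0006,0,0.0006]],"turn":[[0,0,0],[0,0,0],[0,0,0],[0,0,0]],"claw":[0.4,0.4,0.4,0.4]}' 25; python3 g.py  0.5445 0.212 0.057 10 45|tail -1
```

```text
time_s: 21.48
tcp_pos: [0.5575, 0.2143, 0.0431]
orientation: [0.92, 0.08, 0.383, -0.035]
ft_force: [-4.1, -4.4, 10.4]
grip_width: 0.508
grip_force: 25.0
t 21.48 P [0.5442 0.2119 0.0565] z [ 0.6982  0.1251 -0.7049] x [0.6945 0.1204 0.7093] q [ 0.4056 -0.3385  2.3064 -0.3971  0.428   2.1016] grip 0.5082157794433898 25.00450372695923 F [-4.124  -4.3762 10.3861]
```

```bash
python3 -m inch '{"linear":[[0.0005,0,-0.0005],[0.0005,0,-0.0005],[0.0005,0,-0.0005],[0.0005,0,-0.0005],[0.0005,0,-0.0005],[0.0005,0,-0.0005],[0.0005,0,-0.0005],[0.0005,0,-0.0005]],"turn":[[0,0,0],[0,0,0],[0,0,0],[0,0,0],[0,0,0],[0,0,0],[0,0,0],[0,0,0]],"claw":[0.4,0.52,0.54,0.58,0.65,0.75,0.8,0.8]}' 25; python3 g.py  0.5445 0.212 0.057 10 45|tail -1; python3 - <<'E'
from h import *
m=arm.camera_model("scene")
a=arm.capture("scene"); save("s6.png",cv2.resize(a[130:250,300:460],(800,600),interpolation=cv2.INTER_CUBIC))
for t in ("eyepiece_mid","eyepiece","cap","t_adapter"):
  for d in arm.spot_point("scene",t):
    print(t,round(d["p"],2),(R.from_quat(m["orientation"]).apply(d["point"])+m["xyz"]).round(4))
E
```

```text
time_s: 22.15
tcp_pos: [0.5567, 0.2141, 0.0422]
orientation: [0.92, 0.08, 0.381, -0.035]
ft_force: [-0.0, -0.4, -0.0]
grip_width: 0.786
grip_force: 0.0
t 22.15 P [0.5434 0.2117 0.0556] z [ 0.6965  0.1246 -0.7067] x [0.6963 0.1207 0.7075] q [ 0.4057 -0.3387  2.3073 -0.3952  0.4298  2.1001] grip 0.78591888093833 0.0 F [-0.0048 -0.4222 -0.0482]
eyepiece_mid 0.75 [ 0.5831 -0.0505  0.002 ]
eyepiece_mid 0.72 [0.5462 0.2126 0.0541]
eyepiece 0.95 [0.543  0.2133 0.1019]
cap 0.76 [0.5591 0.3024 0.0044]
cap 0.41 [ 0.4272 -0.0411 -0.0005]
t_adapter 0.72 [ 0.5307  0.1166 -0.0026]
```

View pics/s6.png

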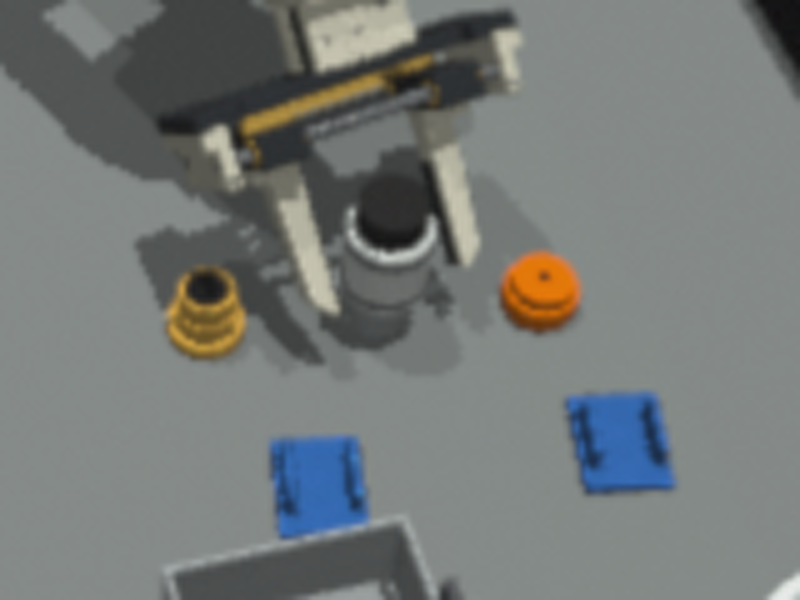

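The eyepiece stands free with its eyecup at crop (392,200), midway between the brass adapter at (207,310) and the cap at (541,290). I'll retract along the fingers.

```bash
python3 -m inch '{"linear":[[0,0,-0.005],[0,0,-0.015],[0,0,-0.03],[0,0,-0.05],[0,0,-0.07],[0,0,-0.09],[0,0,-0.11],[0,0,-0.13],[0.01,0,-0.14],[0.02,0,-0.15],[0.02,0,-0.15],[0.02,0,-0.15]],"turn":[[0,0,0],[0,0,0],[0,0,0],[0,0,0],[0,0,0],[0,0,0],[0,0,0],[0,0,0],[0,0,0],[0,0,0],[0,0,0],[0,0,0]],"claw":[0.82,0.82,0.82,0.82,0.82,0.82,0.82,0.82,0.82,0.82,0.82,0.82]}'; python3 - <<'E'
from h import *
for c in ("scene","top"):
  m=arm.camera_model(c); a=arm.capture(c)
  if c=="scene": save("s7.png",a)
  for t in ("eyepiece_mid","eyepiece","cap","t_adapter"):
    for d in arm.spot_point(c,t)[:2]:
      print(c,t,round(d["p"],2),(R.from_quat(m["orientation"]).apply(d["point"])+m["xyz"]).round(4))
E
```

```text
time_s: 23.4
tcp_pos: [0.4661, 0.1979, 0.1631]
orientation: [0.92, 0.08, 0.382, -0.035]
ft_force: [-0.6, -0.3, -0.5]
grip_width: 0.825
grip_force: 0.0
scene eyepiece_mid 0.83 [0.5465 0.2108 0.0552]
scene eyepiece 0.77 [0.5432 0.2153 0.1045]
scene cap 0.54 [0.5599 0.3049 0.0066]
scene t_adapter 0.5 [ 0.5282  0.1165 -0.0017]
top eyepiece_mid 0.53 [0.5483 0.2089 0.0543]
top eyepiece 0.79 [0.5418 0.2111 0.0992]
top eyepiece 0.57 [5.572e-01 3.078e-01 4.000e-04]
top cap 0.43 [0.5605 0.3059 0.0008]
top t_adapter 0.69 [ 0.526   0.1174 -0.0014]
```

View pics/s7.png

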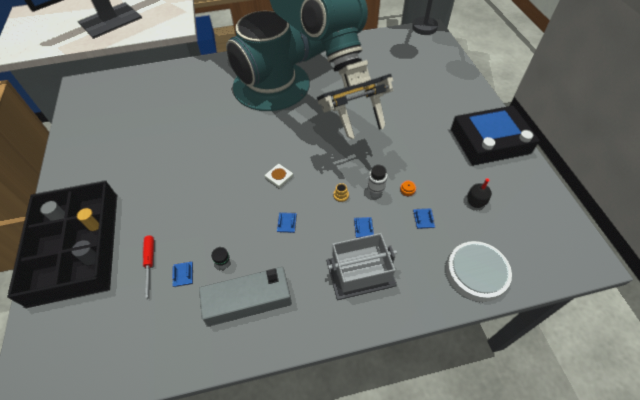

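The full view shows the eyepiece upright at (377,180) between the adapter (341,193) and the cap (408,188), about 1–2 mm off the midpoint. The other objects have not moved and the hand is clear.

```bash
python3 -c "from rig import arm; print(arm.sign_off())"
```

```text
the job is handed in; nothing more can be done
None
```

The eyepiece was laid in the nearest cradle and released, then set upright, barrel down, about 1–2 mm by camera from midway between the cap and the T-adapter, and the job is handed in; no verdict came back.

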